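# Hold the loupe at the focus gauge above the jewel lens

### The arm

A 7-joint arm with a two-finger parallel gripper is mounted at the origin on the work surface. World frame = base frame: x ahead of the robot, y to its left, z up, the work surface at z = 0. Lengths are in m, angles in rad, forces in N, time in s.
With the tool pointing down it reaches from about 0.35 to 0.9 m from the base axis. Payload 19.9 kg.
Tool frame: the origin (TCP) lies at the very end of the fingers, on their centre line; the grasp point (between the pads) lies ctrl.grasp_offset behind it (ctrl.grasp_offset is the distance from the TCP to the grasp point, in m); z points along the fingers, y is the line along which they close (so a half turn about z gives the same grasp; the last joint's range is limited). The gripper opens to 94 mm and grips with 3 to 60 N. Pads are 16 mm wide; open, the fingers measure 119 mm over their backs; the gripper's body (75 mm by 177 mm) begins 78 mm behind the grasp point.
Start: joints at [1.276, 0.417, -0.01, 1.614, 0.005, 1.111, -0.053], TCP at [0.156, -0.605, 0.205] pointing down, gripper open.
Joint ranges: [-2.81, 2.81], [-0.39, 2.02], [-1.27, 1.25], [0.06, 2.57], [-1.19, 4.33], [0.19, 2], [-2.82, 2.82]. Speed limits (rad/s): [1.89, 1.89, 2.39, 2.39, 3.01, 3.01, 3.01].

### API

Orientations are given as a rotation vector (axis times angle).
In Python, from workcell import ctrl gives the robot as it stands.
- The arm moves only by the tool step_arm, never from a script. Its argument "plan" is a list that holds one entry, the list of rows, each a list of 7 numbers: the finger opening in mm, from 0 to 94, then the shift along the tool's x, y, z in mm, then the turn, a rotation vector about the tool's x, y, z in rad. A call has 1 to 5 rows; each row shifts and turns the commanded pose from where the row before left it, along the tool's axes as they then stand; what a row does not reach is not made up. A row lasts 1/8 s, in which the tool goes at most 62.5 mm and 10.7 degrees, less where a joint would pass 70% of its speed; a pose out of reach is approached as far as the arm can. A call with a gripper value outside its range is refused whole. The fingers move at their own pace and stop on an object; "grip_force" is the grip in N (left out, the last holds). Time passes only in rows, so rows that do not move let the fingers close. It gives the time, the measured TCP pose, the force, the opening and the grip force at its end, in the units of the state.
- ctrl.read_state(): the state, without advancing time (a new reading comes with each control period).
- ctrl.read_camera(name): name is "scene" or "top" or "wrist"; returns the picture (384x512x3 uint8, red, green, blue); there is no depth.
- ctrl.get_calibration(name): a dict with "K" (3x3 intrinsics, pixels), "R" (3x3) and "t" (3): a world point X has camera coordinates R X + t. Camera axes: x right, y down, z forward; pixel columns grow to the right and rows downward; lengths in m; the calibration is good to about 2 mm. A picture is of the moment at which its call begins: read the wrist's pose just before it. get_calibration takes no time and is no camera call; for the wrist camera it gives the pose at the moment of the call.
- ctrl.job_done(): hands the job in; it is judged then, once.
The state is a dict: "t": time; "q": joint angles; "qvel": joint speeds; "effort": joint torques, N m; "position": TCP position; "tool_rot": TCP orientation; "force": force on the tool from outside, world axes, zero at the start; "torque": the same for the moment, N m; "finger_gap": opening from 0.0 (shut) to 1.0 (fully open); "finger_force": force on a finger pad.
Only numpy, scipy, OpenCV 4.12 (cv2) and the standard library are available. Lean on these libraries where they do the work, as an engineer would, in place of code of your own. Each camera call takes 0.05 s, during which the arm holds its last target. There are 200 camera calls.

### The job

Inspect the blue jewel lens on the grey inspection stand. First, while the loupe still lies on its rest, swing the brass gauge arm out by its black pin until it seats fully in its end detent, so that its red tip stands beside the jewel and marks the focal height. Then pick the loupe up by its handle and finish holding it still in the gripper, level, lens centred above the jewel and at the height of the red tip, touching nothing else; do not put it down or let go, and leave the jewel and the other parts where they are.

Things in the scene. Friction and masses are not known exactly. Their poses are not given: they have to be found in the camera images.
- stand: Fixed grey base plate, 100 x 250 x 12 mm, with an aluminium nest (44 mm across, rim 38 mm above the table) that holds the jewel and a dark steel collar (32 mm across, top 42 mm above the table) for the gauge post. Origin: on the table, under the nest's centre; the collar is 155 mm from it along the stand's +y axis.
- jewel: Blue glass jewel lens, 28 mm across, 14.5 mm high, loose in the nest. Origin: centre of its underside, 32 mm above the table, on the nest's axis. It must stay where it is.
- gauge: Fixed upright steel gauge post, 16 mm across, standing in the stand's collar; its height differs from time to time. Axes parallel to the stand's. The origin is on the post's axis, 130 mm below the arm's mid-height.
- gauge_arm (a joint): Swing of the brass arm, rad, counter-clockwise from above: 0 folded (arm along the stand's -x) to 1.40, home in its end detent (almost along the stand's -y, towards the nest); beyond 1.36 is seated. Friction (0.5 N at the pin) keeps it where left; from 1.0 to 1.2 a bump must be pushed over (2.5 N more at the pin); past about 1.3 a sprung ball drives it home and keeps it there.
- gauge_hinge (a point): The arm's pivot: on the post's axis at the arm's mid-height. The arm is 8 mm thick, 12 mm wide, its hub 24 mm across and 14 mm high; nothing of the post stands higher than the hub.
- gauge_pin (a point): Middle of the black upright pin by which the arm is swung: 10 mm across, 26 mm tall, standing on the arm 65 mm from the pivot. The point is 17 mm above the arm's mid-height (pin top 13 mm above the point, arm's upper face 13 mm below it).
- gauge_tip (a point): Centre of the red ball (12 mm across) at the arm's end, 102 mm from the pivot at the arm's mid-height (115 to 155 mm above the table). Its height is the focal height. Seated, it is about 55 mm to the side of the jewel's axis.
- loupe_rest: Fixed wooden rest on the table, 210 x 60 mm, with two blocks 30 mm high: one under the lens and one under the handle's tail. Between them, x from -60 to +35 mm in its frame, the handle is free underneath down to the base board's top 8 mm above the table. Origin: on the table below the handle.
- loupe: Black loupe lying on the rest: round lens frame 64 mm across, 14 mm thick, with a flat-sided handle 14 mm wide and 14 mm thick that runs along its -x axis to 139 mm from the lens centre; about 90 g. Origin: centre of the lens on the underside; z is up when it lies level.
- loupe_center (a point): Centre of the lens, at mid-thickness (7 mm above the loupe's underside): this point is to be at the red tip's height, above the jewel.
- loupe_grip (a point): Good place to grip the handle, across its 14 mm width: 65 mm from the lens centre along the loupe's -x axis, at mid-thickness; near its centre of mass, and 37 mm above the table on the rest.
- funnel_cup: Tin cup, 72 mm across, with a brass funnel over it, 90 mm across, 120 mm tall in all; loose bystander. Origin: centre of its underside.
- hub: Nickel wheel hub, 44 mm across, 30 mm tall; loose bystander. Origin: centre of its underside.
- bearing: Bronze thrust bearing ring, 44 mm across, 12 mm tall; loose bystander. Origin: centre of its underside.
- cap: Cream plastic button cap, 28 mm across, 12 mm tall; loose bystander. Origin: centre of its underside.
Mind the look-alikes: they are no part of the job. Several things have the shape of the loupe_rest; the one meant has the colours described above.

How it is judged:
By the outcome, as a careful person would: the job done as asked, in the order asked, and still so for the second after the job is handed in, while the arm keeps its last pose, push and grip.
It also fails if it takes over 61 s, if anything falls off the work surface, if the arm or the gripper's body presses on something with over 40 N, if the wrist force passes 120 N, or if a joint passes its speed limit or range.

## Working session

There is one attempt and no reset: what is moved stays moved. The work goes in short steps, Python scripts to look and compute and a tool call to move; the robot and the scene stay as the last step left them, time stands still between calls to the robot, and variables do not carry over. Pictures are saved under pics/ and viewed, at most 10 in all, crops included, and the job is handed in when it is done.

Besides the shell and the picture viewer there is one more tool, called after "Emit:" in YAML: its name, and indented under it one key for each argument. step_arm: Moves the arm, as the interface text tells. Its arguments: {"type":"object","properties":{"plan":{"type":"array","items":{"type":"array","items":{"type":"array","items":{"type":"number"}}}},"grip_force":{"type":"number"}},"required":["plan"]}

```bash
mkdir -p pics; python3 - <<'E'
from workcell import ctrl
import cv2,numpy as np
s=ctrl.read_state();print(s['t'],s['position'],s['tool_rot'],ctrl.grasp_offset)
for n in("scene","top"):
    im=ctrl.read_camera(n);cv2.imwrite(f'pics/{n}0.png',im[...,::-1])
    c=ctrl.get_calibration(n);print(n,c['K'],c['R'],c['t'])
E
```

```text
0.0 [ 0.15619117 -0.60479447  0.20482627] [-3.11537572e+00 -3.95803246e-01  3.91105324e-04] 0.0188
scene [[364.84830118   0.         257.19647787]
 [  0.         364.84830118 191.56854272]
 [  0.           0.           1.        ]] [[-0.45501011  0.89034957 -0.01560284]
 [ 0.49035667  0.2358923  -0.83899056]
 [-0.74331429 -0.38940014 -0.54392223]] [ 0.28608346 -0.10181425  1.2945652 ]
top [[443.93350905   0.         256.11679134]
 [  0.         443.93350905 198.29983348]
 [  0.           0.           1.        ]] [[ 0.01415752 -0.99984328 -0.01062894]
 [-0.99710815 -0.01332342 -0.07481862]
 [ 0.07466528  0.01165745 -0.99714051]] [-0.07704193  0.51226752  1.37980463]
```

View pics/scene0.png

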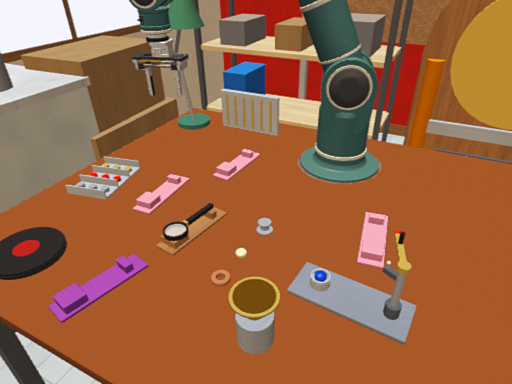

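View pics/top0.png

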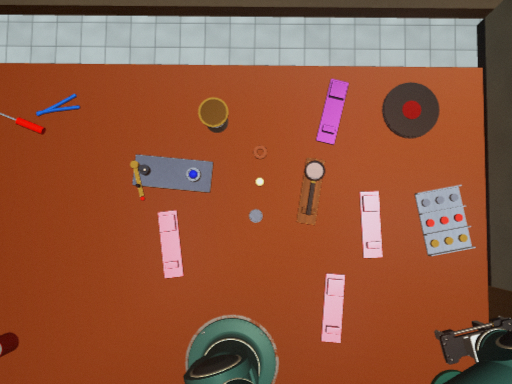

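The top view shows the stand with the jewel at (193,174), the gauge hub at about (135,164) and the red tip at (142,199). The loupe lens is at (315,171), with its handle running to (309,215). I'll get coarse positions by colour first.

```bash
cat > h.py <<'E'
from workcell import ctrl
import cv2,numpy as np
from scipy.spatial.transform import Rotation as Ro
def ray(c,p):
    d=c['R'].T@np.linalg.inv(c['K'])@np.array([p[0],p[1],1.]);return -c['R'].T@c['t'],d
def plane(c,p,z):
    o,d=ray(c,p);return o+d*(z-o[2])/d[2]
def tri(obs):
    A=np.zeros((3,3));b=np.zeros(3)
    for c,p in obs:
        o,d=ray(c,p);d=d/np.linalg.norm(d);M=np.eye(3)-np.outer(d,d);A+=M;b+=M@o
    return np.linalg.solve(A,b)
def proj(c,X):
    x=c['K']@(c['R']@np.asarray(X)+c['t']);return x[:2]/x[2]
def blobs(im,lo,hi,box=None,amin=4):
    m=cv2.inRange(cv2.cvtColor(im,cv2.COLOR_RGB2HSV),np.array(lo),np.array(hi))
    if box: k=np.zeros_like(m);x0,y0,x1,y1=box;k[y0:y1,x0:x1]=255;m&=k
    n,_,st,ce=cv2.connectedComponentsWithStats(m)
    return sorted([(int(st[i,4]),tuple(ce[i].round(1)),tuple(st[i,:4])) for i in range(1,n) if st[i,4]>=amin],reverse=True)[:4]
def tool(T):
    "shift of TCP target T in tool axes, mm"
    s=ctrl.read_state();return Ro.from_rotvec(s['tool_rot']).inv().apply(np.asarray(T)-s['position'])*1000
E
python3 - <<'E'
from h import *
I={n:cv2.imread(f'pics/{n}0.png')[...,::-1].copy() for n in('scene','top')}
C={n:ctrl.get_calibration(n) for n in I}
bt=blobs(I['top'],(110,150,60),(130,255,255),(160,140,230,200));bs=blobs(I['scene'],(105,150,60),(130,255,255),(290,250,350,300))
rt=blobs(I['top'],(0,200,120),(3,255,255),(125,185,160,210));rs=blobs(I['scene'],(0,200,120),(3,255,255),(385,220,420,250))
print(bt,bs,rt,rs)
print('jewel',plane(C['top'],bt[0][1],.042),plane(C['scene'],bs[0][1],.042))
if rt and rs: print('tip',tri([(C['top'],rt[0][1]),(C['scene'],rs[0][1])]))
print('lens',plane(C['top'],(315,171),.044),'tail',plane(C['top'],(309,215),.044))
print('wristcal',ctrl.get_calibration('wrist'))
cv2.imwrite('pics/crops.png',np.hstack([cv2.resize(I['top'][140:240,120:220],(400,400),interpolation=2),cv2.resize(I['scene'][215:335,285:425],(400,400),interpolation=2)])[...,::-1])
E
```

```text
[(50, (np.float64(192.5), np.float64(173.6)), (np.int32(189), np.int32(170), np.int32(8), np.int32(8)))] [(93, (np.float64(320.1), np.float64(275.5)), (np.int32(315), np.int32(271), np.int32(11), np.int32(10)))] [(10, (np.float64(142.2), np.float64(198.0)), (np.int32(141), np.int32(197), np.int32(4), np.int32(3)))] [(6, (np.float64(398.2), np.float64(231.7)), (np.int32(396), np.int32(231), np.int32(5), np.int32(2)))]
jewel [0.58605923 0.12904326 0.042     ] [0.58527134 0.13068418 0.042     ]
tip [0.49995717 0.2574068  0.14567499]
lens [ 0.59878438 -0.25180993  0.044     ] tail [ 0.46197736 -0.23393158  0.044     ]
wristcal {'K': array([[307.36055228,   0.        , 254.7254819 ],
       [  0.        , 307.36055228, 193.99862734],
       [  0.        ,   0.        ,   1.        ]]), 'R': array([[ 0.24983317, -0.9682862 , -0.00228435],
       [-0.93228377, -0.24117998,  0.26959078],
       [-0.26159197, -0.06522305, -0.96297227]]), 't': array([-0.62460329, -0.02845417,  0.39185329])}
```

View pics/crops.png

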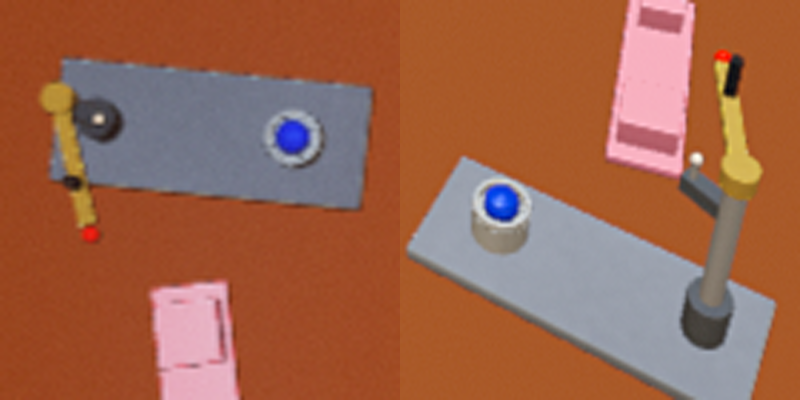

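```bash
python3 - <<'E'
from h import *
s=ctrl.read_state();R=Ro.from_rotvec(s['tool_rot']).as_matrix();print(R.round(3))
c=ctrl.get_calibration('wrist');o=-c['R'].T@c['t'];print('cam in tool',R.T@(o-s['position']),'optical axis in tool',R.T@c['R'][2],'cam x in tool',R.T@c['R'][0])
print('stand yaw px', 'hub',plane(ctrl.get_calibration('top'),(134.2,164.2),.15))
# where to put the TCP (vertical tool, same yaw) so optical axis passes through targets
for T,z in(((.54,-.245,.04),.30),((.59,.2,.10),.38)):
    off=o-s['position']; d=c['R'][2]
    p=np.array([0,0,z])+off; k=(T[2]-p[2])/d[2]; tcp=np.array(T)-k*d-off; print(tcp,tool(tcp))
E
```

```text
[[ 0.968  0.25  -0.   ]
 [ 0.25  -0.968  0.001]
 [-0.    -0.001 -1.   ]]
cam in tool [ 0.07808194  0.00063273 -0.17869745] optical axis in tool [-0.26951656 -0.00123164  0.96299497] cam x in tool [-1.92631523e-04  9.99999231e-01  1.22505376e-03]
stand yaw px hub [0.59720413 0.28086484 0.15      ]
[ 0.58334955 -0.23401667  0.3       ] [ 506.28306823 -252.34107147  -94.87452835]
[0.63878256 0.21233795 0.38      ] [ 671.54717693 -670.74484418 -174.44413659]
```

Emit:
step_arm:
  plan:
    - [[94,40,-15,-20,0,0,0],[94,45,-22,-15,0,0,0],[94,45,-22,-10,0,0,0],[94,45,-22,-10,0,0,0],[94,45,-22,-10,0,0,0]]

```text
t: 0.72
position: [0.3445, -0.449, 0.2706]
tool_rot: [-3.116, -0.396, 0.0]
force: [0.9, -1.1, 0.7]
finger_gap: 0.999
finger_force: 0.0
```

Emit:
step_arm:
  plan:
    - [[94,45,-24,-10,0,0,0],[94,45,-24,-10,0,0,0],[94,45,-24,-10,0,0,0],[94,45,-24,0,0,0,0],[94,45,-24,0,0,0,0]]

```text
t: 1.35
position: [0.5323, -0.2767, 0.3003]
tool_rot: [-3.116, -0.396, 0.0]
force: [0.2, 0.1, -0.3]
finger_gap: 0.999
finger_force: 0.0
```

Emit:
step_arm:
  plan:
    - [[94,45,-24,0,0,0,0],[94,20,-5,0,0,0,0],[94,0,0,0,0,0,0],[94,0,0,0,0,0,0]]

```text
t: 1.85
position: [0.5862, -0.2349, 0.3003]
tool_rot: [3.117, 0.393, -0.001]
force: [-0.7, -0.6, -0.7]
finger_gap: 1.003
finger_force: 0.0
```

```bash
python3 - <<'E'
from h import *
c=ctrl.get_calibration('wrist');im=ctrl.read_camera('wrist');cv2.imwrite('pics/w1.png',im[...,::-1]);np.savez('pics/w1.npz',**c)
s=ctrl.read_state();print(s['t'],s['position'],s['tool_rot'],s['qvel'].__abs__().max() if hasattr(s['qvel'],'max') else s['qvel'])
print(tool((.639,.212,.38)))
E
```

```text
1.9 [ 0.58613928 -0.23499291  0.3004155 ] [ 3.11653499e+00  3.92968604e-01 -8.41954286e-04] 0.00500079859117464
[ 162.11983549 -419.85514855  -79.80869539]
```

View pics/w1.png

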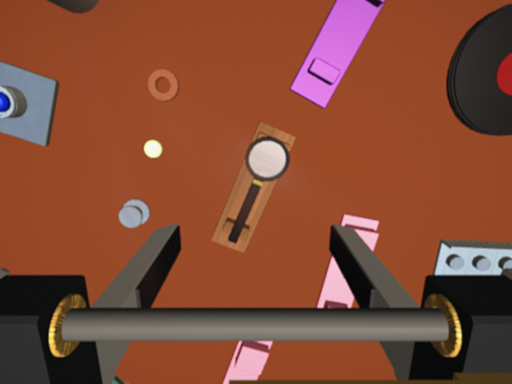

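The wrist view shows the loupe lens at about (267,159) and the handle's tail at about (235,241), clear of everything else. Next is the gauge view.

Emit:
step_arm:
  plan:
    - [[94,14,-38,-10,0,0,0],[94,16,-42,-10,0,0,0],[94,16,-42,-10,0,0,0],[94,16,-42,-10,0,0,0],[94,16,-42,-10,0,0,0]]

```text
t: 2.52
position: [0.6107, -0.0146, 0.3511]
tool_rot: [3.116, 0.393, 0.001]
force: [0.2, -0.9, 0.4]
finger_gap: 1.0
finger_force: 0.0
```

Emit:
step_arm:
  plan:
    - [[94,16,-42,-10,0,0,0],[94,16,-42,-10,0,0,0],[94,16,-42,-10,0,0,0],[94,16,-42,0,0,0,0],[94,16,-42,0,0,0,0]]

```text
t: 3.15
position: [0.6363, 0.2086, 0.3808]
tool_rot: [3.116, 0.393, 0.001]
force: [-0.2, -0.3, -0.3]
finger_gap: 0.999
finger_force: 0.0
```

Emit:
step_arm:
  plan:
    - [[94,0,0,0,0,0,0],[94,0,0,0,0,0,0]]

```text
t: 3.4
position: [0.6363, 0.2072, 0.3805]
tool_rot: [3.116, 0.394, 0.0]
force: [-0.2, 0.1, 0.0]
finger_gap: 1.002
finger_force: 0.0
```

```bash
python3 - <<'E'
from h import *
c=ctrl.get_calibration('wrist');im=ctrl.read_camera('wrist');cv2.imwrite('pics/w2.png',im[...,::-1]);np.savez('pics/w2.npz',**c)
s=ctrl.read_state();print(s['t'],s['position'],s['tool_rot'])
print('red',blobs(im,(0,180,100),(3,255,255)),'blue',blobs(im,(110,150,60),(130,255,255)),'brass',blobs(im,(18,100,80),(32,255,255)),'black',blobs(im,(0,0,0),(180,255,40),(0,0,512,230)))
E
```

```text
3.45 [0.63633088 0.20687712 0.38063717] [3.11621899e+00 3.92644676e-01 4.33772285e-04]
red [(329, (np.float64(9.0), np.float64(31.8)), (np.int32(0), np.int32(18), np.int32(24), np.int32(28))), (40, (np.float64(198.5), np.float64(248.3)), (np.int32(195), np.int32(246), np.int32(8), np.int32(6)))] blue [(150, (np.float64(289.5), np.float64(195.9)), (np.int32(283), np.int32(190), np.int32(14), np.int32(13))), (146, (np.float64(81.7), np.float64(4.6)), (np.int32(56), np.int32(0), np.int32(42), np.int32(9))), (10, (np.float64(40.5), np.float64(2.0)), (np.int32(36), np.int32(2), np.int32(10), np.int32(1))), (5, (np.float64(50.0), np.float64(3.0)), (np.int32(48), np.int32(3), np.int32(5), np.int32(1)))] brass [(2775, (np.float64(378.1), np.float64(103.2)), (np.int32(347), np.int32(70), np.int32(66), np.int32(69))), (973, (np.float64(61.9), np.float64(326.9)), (np.int32(48), np.int32(294), np.int32(38), np.int32(63))), (650, (np.float64(195.5), np.float64(203.7)), (np.int32(186), np.int32(174), np.int32(17), np.int32(71))), (380, (np.float64(454.9), np.float64(331.0)), (np.int32(444), np.int32(300), np.int32(18), np.int32(57)))] black [(104, (np.float64(486.8), np.float64(225.2)), (np.int32(474), np.int32(221), np.int32(34), np.int32(9))), (29, (np.float64(195.6), np.float64(227.0)), (np.int32(192), np.int32(224), np.int32(7), np.int32(6))), (11, (np.float64(332.4), np.float64(228.1)), (np.int32(331), np.int32(227), np.int32(4), np.int32(3))), (8, (np.float64(177.1), np.float64(228.1)), (np.int32(176), np.int32(227), np.int32(3), np.int32(3)))]
```

View pics/w2.png

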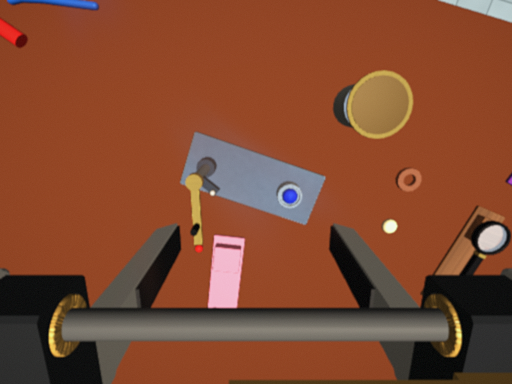

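The wrist view has the hub at (194,182), the pin at (195,228), the red tip at (198,248), the jewel at (290,196) and the collar at (206,165). I'll triangulate from these.

```bash
cat > m.py <<'E'
from h import *
I={n:cv2.imread(f'pics/{n}.png')[...,::-1].copy() for n in('scene0','top0','w2')}
C={'scene0':ctrl.get_calibration('scene'),'top0':ctrl.get_calibration('top'),'w2':dict(np.load('pics/w2.npz'))}
tp={'scene0':(398.2,231.3),'top0':(142.2,198.2),'w2':(198.5,248.3)}
for k in ([*tp],['scene0','w2'],['scene0','top0']): 
    T=tri([(C[n],tp[n]) for n in k]);print(k,'tip',T,[ (proj(C[n],T)-tp[n]).round(1) for n in k])
T=tri([(C[n],tp[n]) for n in tp])
jw={'scene0':(320.1,275.5),'top0':(192.5,173.6),'w2':(289.5,195.9)}
J=tri([(C[n],jw[n]) for n in jw]);print('J tri',J,[plane(C[n],jw[n],.042).round(4) for n in jw])
hb=plane(C['w2'],(194,182),T[2]+.007);hb2=plane(C['top0'],(134.2,164.2),T[2]+.007);print('hub',hb,hb2,np.linalg.norm((hb-T)[:2]),np.linalg.norm((hb2-T)[:2]),'to J',np.linalg.norm((hb-J)[:2]),np.linalg.norm((hb2-J)[:2]))
# stand yaw from plate contour
m=cv2.inRange(cv2.cvtColor(I['w2'],cv2.COLOR_RGB2HSV),np.array((95,20,60)),np.array((125,120,200)));k=np.zeros_like(m);k[125:235,170:335]=255;m&=k
m=cv2.morphologyEx(m,cv2.MORPH_CLOSE,np.ones((9,9)))
ct=max(cv2.findContours(m,0,2)[0],key=cv2.contourArea)
w=np.array([plane(C['w2'],p[0],.012)[:2] for p in ct],np.float32);r=cv2.minAreaRect(w*1000);print('rect',r)
print('collar',plane(C['w2'],(206,164),.042))
E
python3 m.py
```

```text
['scene0', 'top0', 'w2'] tip [0.49932579 0.25715051 0.14623231] [array([-0.9,  0. ]), array([-0.6,  0.1]), array([-0.1, -0. ])]
['scene0', 'w2'] tip [0.49930486 0.25791246 0.14662169] [array([-0.5, -0. ]), array([-0.6, -0. ])]
['scene0', 'top0'] tip [0.49934623 0.2572263  0.1462082 ] [array([-0.9,  0. ]), array([-0.6,  0.1])]
J tri [0.58484864 0.13010114 0.04189726] [array([0.5853, 0.1307, 0.042 ]), array([0.5861, 0.129 , 0.042 ]), array([0.5835, 0.1306, 0.042 ])]
hub [0.59777686 0.28211866 0.15323231] [0.59672224 0.27992548 0.15323231] 0.10156782318209757 0.10002384198720621 to J 0.15256626634868542 0.15029409844273262
rect ((588.9181518554688, 199.27439880371094), (245.8609161376953, 96.71184539794922), 85.26319122314453)
collar [0.60243712 0.28387523 0.042     ]
```

```bash
python3 - <<'E'
from h import *
print(ctrl.read_state()['q']);print(tool((.535,.2667,.205)))
E
```

```text
[-0.06809505  0.44194708 -0.45088471  1.2232279   0.18853518  1.51672355
 -1.81104249]
[-83.3558738  -83.22344823 175.55852232]
```

Emit:
step_arm:
  plan:
    - [[94,0,0,15,0,0,0.18],[94,0,0,15,0,0,0.18],[94,0,0,15,0,0,0.18],[94,0,0,15,0,0,0.18],[94,0,0,15,0,0,0.18]]

```text
t: 4.08
position: [0.6364, 0.2067, 0.3054]
tool_rot: [2.974, -1.011, 0.001]
force: [0.6, 0.1, -0.5]
finger_gap: 0.998
finger_force: 0.0
```

Emit:
step_arm:
  plan:
    - [[80,0,0,0,0,0,0.18],[70,0,0,0,0,0,0.18],[60,0,0,0,0,0,0.18],[50,0,0,0,0,0,0.18],[44,0,0,0,0,0,0.18]]

```text
t: 4.7
position: [0.6313, 0.1997, 0.2773]
tool_rot: [2.612, -1.663, -0.075]
force: [0.1, -0.1, -1.5]
finger_gap: 0.503
finger_force: 0.0
```

Emit:
step_arm:
  plan:
    - [[44,0,0,0,0,0,0.18],[44,0,0,0,0,0,0.18],[44,0,0,0,0,0,0.18],[44,0,0,0,0,0,0.18],[44,0,0,0,0,0,0.18]]

```text
t: 5.32
position: [0.6328, 0.0982, 0.2019]
tool_rot: [2.049, -2.351, -0.199]
force: [0.8, -0.7, 0.1]
finger_gap: 0.468
finger_force: 0.0
```

Emit:
step_arm:
  plan:
    - [[44,0,0,0,0,0,0.18],[44,0,0,0,0,0,0.18],[44,0,0,0,0,0,0.08],[44,0,0,0,0,0,0]]

```text
t: 5.82
position: [0.6108, 0.0157, 0.133]
tool_rot: [-1.675, 2.59, 0.293]
force: [0.7, 0.6, 0.2]
finger_gap: 0.467
finger_force: 0.0
```

```bash
python3 - <<'E'
from h import *
s=ctrl.read_state();print(s['t'],s['q'],s['position'],s['tool_rot'],s['finger_gap']);print(tool((.535,.2667,.205)))
E
```

```text
5.825 [-0.74673645  0.9114181   1.25337776  1.68544933 -1.00753636  1.42170189
 -2.82325088] [0.61081943 0.01565387 0.13296861] [-1.6745549   2.58966835  0.29335842] 0.4666719427961765
[-204.28518657  178.40407671  -20.02031187]
```

The turn went towards the joint limit and the arm drifted, with no contact forces. I'll work out how to undo it.

```bash
python3 - <<'E'
from h import *
s=ctrl.read_state();R=Ro.from_rotvec(s['tool_rot']);G=Ro.from_rotvec([3.1162,.3926,0])
print('up in tool',R.inv().apply([0,0,1]),'rel',(R.inv()*G).as_rotvec(),'-x world',R.inv().apply([-1,0,0]))
print(R.as_matrix().round(3))
# wrist flip alternative, path that undoes: first unroll about tool z by -k
for k in(.5,1.,1.5,2.,2.5,3.): print(k,((R*Ro.from_rotvec([0,0,-k])).inv()*G).as_rotvec().round(3))
im=ctrl.read_camera('top');cv2.imwrite('pics/top1.png',im[...,::-1])
a=cv2.imread('pics/top0.png');d=cv2.absdiff(a,im[...,::-1]).max(2);n,_,st,ce=cv2.connectedComponentsWithStats((d>60).astype(np.uint8))
print([(st[i].tolist()) for i in range(1,n) if st[i,4]>15])
E
```

```text
up in tool [-0.13889904  0.13460526 -0.98111594] rel [-0.08413077  0.22815723 -2.23562782] -x world [0.41491937 0.90747857 0.06576132]
[[-0.415 -0.907 -0.066]
 [-0.899  0.398  0.182]
 [-0.139  0.135 -0.981]]
0.5 [-0.126  0.183 -1.738]
1.0 [-0.157  0.137 -1.24 ]
1.5 [-0.179  0.09  -0.742]
2.0 [-0.191  0.042 -0.243]
2.5 [-0.196 -0.006  0.255]
3.0 [-0.192 -0.056  0.753]
[[24, 92, 254, 292, 23027], [186, 167, 14, 14, 137], [435, 321, 69, 63, 1984], [204, 348, 7, 7, 16], [506, 360, 6, 7, 22], [192, 365, 63, 19, 230], [193, 367, 6, 7, 22], [258, 371, 7, 13, 46]]
```

View pics/top1.png

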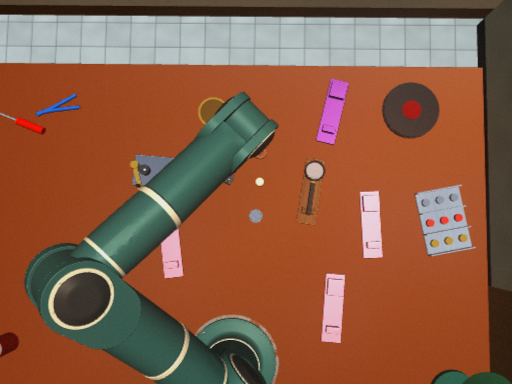

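The arm's elbow is swung out over the gauge post side, and the loose things all look to be in place. I'll raise and un-turn in small steps.

Emit:
step_arm:
  plan:
    - [[44,-3,3,-25,0,0,0],[44,-3,3,-25,-0.006,0.018,-0.17],[44,-3,3,-25,-0.006,0.018,-0.17],[44,-2,2,-25,-0.006,0.018,-0.17],[44,-2,2,-25,-0.006,0.018,-0.17]]

```text
t: 6.5
position: [0.6104, 0.0069, 0.2561]
tool_rot: [-2.475, 1.854, 0.224]
force: [-0.6, -0.4, -1.0]
finger_gap: 0.468
finger_force: 0.0
```

```bash
python3 - <<'E'
from h import *
s=ctrl.read_state();R=Ro.from_rotvec(s['tool_rot']);G=Ro.from_rotvec([3.1162,.3926,0])
print(s['t'],s['q'],s['position'],R.as_matrix().round(2),(R.inv()*G).as_rotvec());print(tool((.60,.15,.33)))
E
```

```text
6.5 [-0.75298401  0.71158073  1.22705116  1.54122162 -0.73445239  1.51134901
 -2.31530882] [0.61036655 0.00688885 0.25612201] [[ 0.27 -0.96 -0.09]
 [-0.95 -0.28  0.12]
 [-0.14  0.05 -0.99]] [-0.06574925  0.15333669 -1.53333728]
[-149.31961843  -26.80554728  -55.05759438]
```

Emit:
step_arm:
  plan:
    - [[44,0,0,-10,-0.007,0.017,-0.17],[44,0,0,-10,-0.007,0.017,-0.17],[44,0,0,-10,-0.007,0.017,-0.17],[44,0,0,-10,-0.007,0.017,-0.17],[44,0,0,-10,-0.007,0.017,-0.17]]

```text
t: 7.12
position: [0.6147, 0.0026, 0.3054]
tool_rot: [-3.046, 0.671, 0.107]
force: [0.6, -0.7, 0.6]
finger_gap: 0.467
finger_force: 0.0
```

Emit:
step_arm:
  plan:
    - [[44,0,0,0,-0.007,0.017,-0.17],[44,0,0,0,-0.007,0.017,-0.17],[44,0,0,0,-0.007,0.017,-0.17],[44,0,0,0,-0.007,0.017,-0.17],[44,0,0,0,0,0,0]]

```text
t: 7.75
position: [0.6145, 0.0024, 0.3051]
tool_rot: [-3.117, -0.375, -0.002]
force: [-0.5, 0.4, -0.7]
finger_gap: 0.473
finger_force: 0.0
```

```bash
python3 - <<'E'
from h import *
s=ctrl.read_state();R=Ro.from_rotvec(s['tool_rot']);G=Ro.from_rotvec([3.1162,.3926,0])
print(s['t'],s['q'],s['position'],(R.inv()*G).as_rotvec());print(tool((.535,.2667,.21)))
E
```

```text
7.75 [-0.73489027  0.46274765  0.96870917  1.53848731 -0.38982878  1.34504838
 -1.05862244] [0.6144565  0.00243037 0.3051477 ] [-0.00306143 -0.00145588 -0.01107122]
[ -14.60577795 -275.35508723   95.76588794]
```

Emit:
step_arm:
  plan:
    - [[40,-2,-38,0,0,0,-0.011],[40,-2,-40,0,0,0,0],[40,-2,-40,0,0,0,0],[40,-2,-40,10,0,0,0],[40,-2,-40,15,0,0,0]]

```text
t: 8.38
position: [0.5558, 0.1929, 0.2798]
tool_rot: [-3.116, -0.384, -0.0]
force: [1.1, 0.2, -0.0]
finger_gap: 0.423
finger_force: 0.0
```

Emit:
step_arm:
  plan:
    - [[40,-2,-40,25,0,0,0],[40,-2,-37,30,0,0,0],[40,0,0,14,0,0,0],[40,0,0,0,0,0,0],[40,0,0,0,0,0,0]]

```text
t: 9.0
position: [0.5338, 0.2638, 0.2114]
tool_rot: [-3.116, -0.385, 0.0]
force: [-0.0, -0.3, 0.7]
finger_gap: 0.426
finger_force: 0.0
```

```bash
python3 - <<'E'
from h import *
c=ctrl.get_calibration('wrist');im=ctrl.read_camera('wrist');cv2.imwrite('pics/w3.png',im[...,::-1]);np.savez('pics/w3.npz',**c)
s=ctrl.read_state();print(s['t'],s['q'],s['position'],s['tool_rot'],s['force']);print(tool((.535,.2667,.156)),proj(c,(.535,.2667,.176)))
print('red',blobs(im,(0,180,100),(4,255,255)),'blue',blobs(im,(110,150,60),(130,255,255)))
E
```

```text
9.05 [-1.17491961  0.49340882  0.90720576  1.70689475 -0.42374036  1.14981891
 -1.47242116] [0.53381926 0.26391821 0.2113657 ] [-3.11539968e+00 -3.85858984e-01 -1.15325136e-04] [0.23940826 0.61567584 0.54448545]
[ 1.80343932 -2.27891735 55.37189806] [250.93173925 215.34424411]
red [(123, (np.float64(251.2), np.float64(243.9)), (np.int32(245), np.int32(239), np.int32(14), np.int32(12)))] blue [(410, (np.float64(377.0), np.float64(164.7)), (np.int32(366), np.int32(154), np.int32(23), np.int32(23)))]
```

View pics/w3.png

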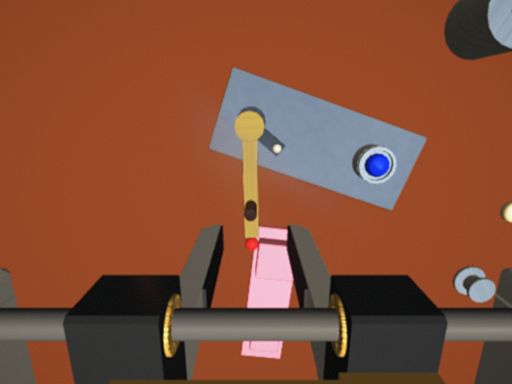

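The pin sits centred between the fingers at (250,209), about 4 mm further out than predicted. Next I'll descend around it and narrow the opening.

Emit:
step_arm:
  plan:
    - [[40,5,-2,20,0,0,0],[40,0,0,20,0,0,0],[40,0,0,14,0,0,0],[30,0,0,0,0,0,0],[20,0,0,0,0,0,0]]

```text
t: 9.68
position: [0.5374, 0.2679, 0.1565]
tool_rot: [-3.116, -0.389, 0.002]
force: [-0.6, 1.0, 0.8]
finger_gap: 0.249
finger_force: 0.0
```

Emit:
step_arm:
  plan:
    - [[18,0,0,0,0,0,0],[18,0,0,0,0,0,0],[18,0.2,4,0,0,0,-0.06],[18,0.3,6.5,0,0,0,-0.1],[18,0.3,6.5,0,0,0,-0.1]]

```text
t: 10.3
position: [0.5436, 0.2524, 0.1564]
tool_rot: [-3.037, -0.796, 0.001]
force: [-0.7, 0.7, -0.7]
finger_gap: 0.189
finger_force: 0.4
```

Emit:
step_arm:
  plan:
    - [[18,0.3,6.5,0,0,0,-0.1],[18,0.3,6.5,0,0,0,-0.1]]

```text
t: 10.55
position: [0.551, 0.2416, 0.1564]
tool_rot: [-2.942, -1.094, 0.001]
force: [-0.6, 0.7, 0.4]
finger_gap: 0.192
finger_force: 0.4
```

```bash
cat > st.py <<'E'
from h import *
s=ctrl.read_state();R=Ro.from_rotvec(s['tool_rot']).as_matrix();P=np.array([.5978,.283])
v=s['position'][:2]-P;a=np.arctan2(v[1],v[0])%(2*np.pi);h=np.arctan2(-R[1,0],-R[0,0])%(2*np.pi)
print('t',s['t'],'pos',s['position'],'r',np.linalg.norm(v),'theta',a-3.0587,'heading theta',h-3.0587,'F',s['force'],'gap',s['finger_gap']*94,'tilt',R[2].round(3),'q',np.round(s['q'],2))
E
python3 st.py
```

```text
t 10.55 pos [0.55103373 0.24161422 0.15638886] r 0.06244891257677537 theta 0.8073299866230785 heading theta 0.795170300592889 F [-0.61749157  0.74143496  0.38088378] gap 18.043647291219497 tilt [ 0.001 -0.002 -1.   ] q [-1.02  0.52  0.75  1.74 -0.41  1.04 -0.98]
```

Emit:
step_arm:
  plan:
    - [[18,0.3,6.5,0,0,0,-0.1],[18,0.3,6.5,0,0,0,-0.1],[18,0.3,6.5,0,0,0,-0.1],[18,0.3,6.5,0,0,0,-0.1],[18,0.3,6.5,0,0,0,-0.1]]

```text
t: 11.18
position: [0.5773, 0.223, 0.1563]
tool_rot: [-2.58, -1.788, -0.0]
force: [-0.7, -0.4, -0.1]
finger_gap: 0.192
finger_force: 0.2
```

```bash
python3 st.py
```

```text
t 11.175 pos [0.57733932 0.22297742 0.15627251] r 0.06341411173979097 theta 1.325159179403542 heading theta 1.2950679541073322 F [-0.74810761 -0.42834917 -0.07602048] gap 18.032301118599506 tilt [ 0.001 -0.002 -1.   ] q [-0.87  0.52  0.63  1.69 -0.35  1.04 -0.49]
```

Emit:
step_arm:
  plan:
    - [[18,0.2,4,0,0,0,-0.06],[18,0.2,4,0,0,0,-0.06],[18,0,2,0,0,0,-0.03],[18,0,0,0,0,0,0],[18,0,0,0,0,0,0]]

```text
t: 11.8
position: [0.5844, 0.2212, 0.1558]
tool_rot: [-2.438, -1.971, 0.005]
force: [-17.6, 2.7, 8.4]
finger_gap: 0.19
finger_force: 8.6
```

```bash
python3 st.py
```

```text
t 11.8 pos [0.58442658 0.22119094 0.15581034] r 0.06323929077552591 theta 1.4406068211113965 heading theta 1.4427903139587865 F [-17.58066699   2.71791693   8.36060272] gap 17.868882081336032 tilt [ 0.001 -0.007 -1.   ] q [-0.84  0.53  0.59  1.67 -0.33  1.05 -0.35]
```

17 N at the end of travel means the arm is against its end stop, so I'll ease off to centre, open and lift.

Emit:
step_arm:
  plan:
    - [[18,0,-3.5,0,0,0,0],[28,0,0,0,0,0,0],[38,0,0,0,0,0,0],[38,0,0,-20,0,0,0],[38,0,0,-30,0,0,0]]

```text
t: 12.42
position: [0.5834, 0.2206, 0.2073]
tool_rot: [-2.443, -1.972, 0.001]
force: [0.4, 0.4, 0.0]
finger_gap: 0.406
finger_force: 0.0
```

Emit:
step_arm:
  plan:
    - [[50,-20,0,-40,0,0,0],[60,-30,0,-40,0,0,0],[80,-30,0,-30,0,0,0],[80,0,0,0,0,0,0],[80,0,0,0,0,0,0]]

```text
t: 13.05
position: [0.5667, 0.1431, 0.3161]
tool_rot: [-2.442, -1.973, -0.0]
force: [-0.4, -0.0, -0.2]
finger_gap: 0.844
finger_force: 0.0
```

```bash
python3 st.py; python3 - <<'E'
from h import *
c=ctrl.get_calibration('wrist');im=ctrl.read_camera('wrist');np.savez('pics/w4.npz',**c)
s2=ctrl.read_camera('scene');cv2.imwrite('pics/w4s.png',s2[...,::-1]);cv2.imwrite('pics/w4o.png',im[...,::-1])
cv2.imwrite('pics/w4.png',np.hstack([cv2.resize(im,(400,300)),cv2.resize(s2[200:350,270:430],(400,300))])[...,::-1])
print('red',blobs(im,(0,180,100),(4,255,255)),'blue',blobs(im,(110,150,60),(130,255,255)))
print('reds',blobs(s2,(0,180,100),(4,255,255),(300,200,440,340)),'blue',blobs(s2,(105,150,60),(130,255,255),(290,250,350,300)))
E
```

```text
t 13.05 pos [0.56669591 0.14305447 0.31611688] r 0.14336044277034188 theta 1.4349854248259133 heading theta 1.4420811264981355 F [-0.39573084 -0.01699908 -0.18167789] gap 79.32074376928905 tilt [ 0.002 -0.002 -1.   ] q [-0.83  0.31  0.68  1.59 -0.2   1.31 -0.33]
red [(53, (np.float64(250.2), np.float64(141.2)), (np.int32(246), np.int32(137), np.int32(9), np.int32(9)))] blue [(196, (np.float64(267.6), np.float64(168.9)), (np.int32(260), np.int32(161), np.int32(16), np.int32(16)))]
reds [(17, (np.float64(352.9), np.float64(243.1)), (np.int32(351), np.int32(241), np.int32(5), np.int32(5)))] blue [(94, (np.float64(320.1), np.float64(275.5)), (np.int32(315), np.int32(271), np.int32(11), np.int32(10)))]
```

View pics/w4.png

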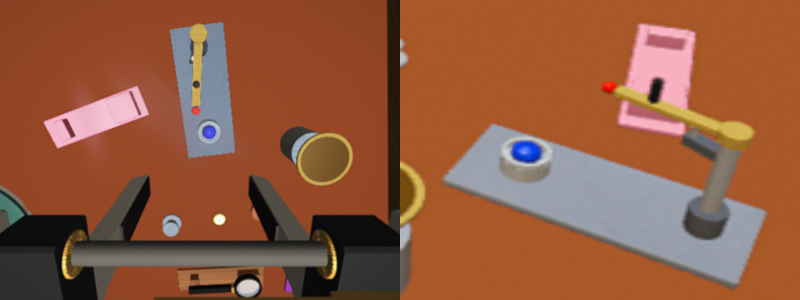

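The brass arm is swung out beside the jewel with the tip at (195,111) in the left panel, and the stand and jewel are unmoved. I'll compute the swing angle and tip height, then go to the loupe.

```bash
python3 - <<'E'
from h import *
L=lambda n:dict(np.load(f'pics/{n}.npz'))
S,T=ctrl.get_calibration('scene'),ctrl.get_calibration('top');w2,w3,w4=L('w2'),L('w3'),L('w4')
tn=tri([(S,(352.9,243.1)),(w4,(250.2,141.2))]);to=tri([(S,(398.2,231.3)),(T,(142.2,198.2)),(w2,(198.5,248.3)),(w3,(251.2,243.9))])
print('tip new',tn,'old',to, proj(S,tn),proj(w4,tn))
for n,c,p in(('w2',w2,(289.5,195.9)),('w3',w3,(377,164.7)),('w4',w4,(267.6,168.9)),('S',S,(320.1,275.5)),('T',T,(192.5,173.6))): print(n,plane(c,p,.041)[:2].round(4))
hub=plane(w4,(198.5/.78125,33/.78125),tn[2]+.007);h3=plane(w3,(249.5,125),tn[2]+.007);print('hub',hub,h3)
P=(hub+h3)[:2]/2;v=tn[:2]-P;print('theta',np.arctan2(v[1],v[0])%6.2832-(np.pi-.083),np.hypot(*v))
c=L('w1');print('lens',plane(c,(267,159),.040),'tail',plane(c,(235,241),.044))
print(tool((.535,-.243,.30)))
E
```

```text
tip new [0.56986639 0.18520345 0.14224478] old [0.49922843 0.25740333 0.14600808] [353.00685292 243.13347494] [250.2536166  141.38186944]
w2 [0.5832 0.1304]
w3 [0.5829 0.1317]
w4 [0.5827 0.1303]
S [0.5843 0.1304]
T [0.5862 0.1292]
hub [0.59556591 0.28355088 0.14924478] [0.59648754 0.28345765 0.14924478]
theta 1.393714102404152 0.1017222305543826
lens [ 0.59764408 -0.25034972  0.04      ] tail [ 0.46359871 -0.23522565  0.044     ]
[-384.43003599   50.11481584   14.87286774]
```

Emit:
step_arm:
  plan:
    - [[90,-42,5,0,0,0,0],[90,-48,6,0,0,0,0],[90,-48,6,0,0,0,0],[90,-48,6,0,0,0,0],[90,-48,6,0,0,0,0]]

```text
t: 13.78
position: [0.5457, -0.0931, 0.315]
tool_rot: [-2.441, -1.974, 0.002]
force: [1.0, 0.6, -0.2]
finger_gap: 0.959
finger_force: 0.0
```

Emit:
step_arm:
  plan:
    - [[90,-48,6,0,0,0,0],[90,-48,6,0,0,0,0],[90,-48,6,0,0,0,0],[90,0,0,0,0,0,0.165],[90,0,0,0,0,0,0.165]]

```text
t: 14.4
position: [0.5331, -0.2371, 0.3145]
tool_rot: [-2.737, -1.536, 0.003]
force: [0.2, 0.4, 0.8]
finger_gap: 0.961
finger_force: 0.0
```

Emit:
step_arm:
  plan:
    - [[70,0,0,0,0,0,0.165],[60,0,0,0,0,0,0.165],[50,0,0,0,0,0,0.165],[40,0,0,0,0,0,0.165]]

```text
t: 14.9
position: [0.5335, -0.2362, 0.3146]
tool_rot: [-3.088, -0.569, 0.004]
force: [-0.1, -0.1, -0.3]
finger_gap: 0.573
finger_force: 0.0
```

```bash
python3 st.py; python3 -c "
from h import *
print(Ro.from_rotvec(ctrl.read_state()['tool_rot']).as_matrix().round(3),tool((.535,-.243,.20)))"
```

```text
t 14.9 pos [ 0.53348206 -0.23620161  0.314628  ] r 0.5231702438400974 theta 1.530438344840353 heading theta 0.4472580341916017 F [-0.08649916 -0.14913484 -0.32653132] gap 53.847934553749795 tilt [-0.002 -0.003 -1.   ] q [-0.41  0.41  1.05  1.6  -0.36  1.35 -0.52]
[[ 0.934  0.356 -0.003]
 [ 0.356 -0.934  0.002]
 [-0.002 -0.003 -1.   ]] [ -0.75102139   7.18044636 114.61229313]
```

Emit:
step_arm:
  plan:
    - [[40,0,0,20,0,0,0.165],[40,0,0,30,0,0,0.165],[40,0,0,30,0,0,0.145],[40,-1,6,30,0,0,0],[40,0,0,0,0,0,0]]

```text
t: 15.52
position: [0.5306, -0.242, 0.2034]
tool_rot: [-3.135, 0.166, 0.009]
force: [0.5, -0.7, 0.7]
finger_gap: 0.424
finger_force: 0.0
```

```bash
python3 - <<'E'
from h import *
c=ctrl.get_calibration('wrist');im=ctrl.read_camera('wrist');cv2.imwrite('pics/w5.png',im[...,::-1]);np.savez('pics/w5.npz',**c)
s=ctrl.read_state();print(s['t'],s['position'],Ro.from_rotvec(s['tool_rot']).as_matrix().round(3),s['q'])
E
```

```text
15.575 [ 0.53122956 -0.24232482  0.204985  ] [[ 0.994 -0.106 -0.004]
 [-0.106 -0.994  0.002]
 [-0.004 -0.001 -1.   ]] [-0.40049345  0.56082985  1.08398025  1.74164642 -0.53386231  1.17460208
 -0.83874073]
```

View pics/w5.png

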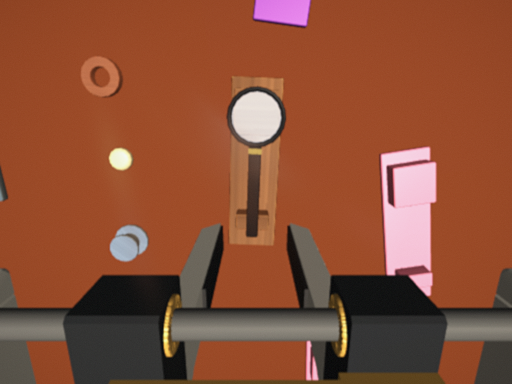

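The loupe fills the middle of the view: lens at (256,117), handle straight down to (252,236).

```bash
python3 - <<'E'
from h import *
im=cv2.imread('pics/w5.png');c=dict(np.load('pics/w5.npz'))
m=(im.max(2)<45).astype(np.uint8)
k=m.copy();k[:80]=0;k[152:]=0;k[:,:222]=0;k[:,292:]=0
ct=max(cv2.findContours(k,0,2)[0],key=cv2.contourArea);e=cv2.fitEllipse(ct);print('lens',e)
L=plane(c,e[0],.044)
pts=[]
for r in range(160,234):
    x=np.flatnonzero(m[r,240:266])+240
    if len(x)>5: pts.append(plane(c,(x.mean(),r),.044)[:2])
pts=np.array(pts);v=cv2.fitLine(pts.astype(np.float32),2,0,.01,.01).ravel();u=v[:2]*np.sign(v[0])
print('L',L,'u',u,'line off lens mm',1000*np.cross(u,v[2:]-L[:2]),'tail',1000*np.linalg.norm(plane(c,(252,237),.044)[:2]-L[:2]))
G=np.r_[L[:2]-.065*u,.037];print('grip',G,'yaw',np.arctan2(u[1],u[0]))
s=ctrl.read_state();R=Ro.from_rotvec(s['tool_rot']).as_matrix();print('tool yaw',np.arctan2(R[1,0],R[0,0]))
print('shift',tool(np.r_[G[:2],.037-ctrl.grasp_offset]),'level turn',(Ro.from_matrix(R).inv()*Ro.from_matrix(np.array([[u[0],u[1],0],[u[1],-u[0],0],[0,0,-1]]))).as_rotvec())
E
```

```text
lens ((268.59295654296875, 116.86956787109375), (27.771883010864258, 42.20909881591797), 177.9241485595703)Traceback (most recent call last):
  File "<stdin>", line 11, in <module>
cv2.error: OpenCV(4.12.0) /io/opencv/modules/imgproc/src/linefit.cpp:618: error: (-215:Assertion failed) npoints2 >= 0 || npoints3 >= 0 in function 'fitLine'
```

```bash
python3 - <<'E'
from h import *
im=cv2.imread('pics/w5.png');c=dict(np.load('pics/w5.npz'))
print(im[200,240:268].max(1),im[117,222:292:3].max(1))
b=blobs(im[...,::-1].copy(),(0,0,120),(180,60,255),(222,80,292,152));print(b)
x,y,w,h=b[0][2];L=plane(c,(x+w/2-.5,y+h/2-.5),.044)
m=(im.max(2)<75);pts=[]
for r in range(162,232):
    q=np.flatnonzero(m[r,242:264])+242
    if len(q)>4: pts.append(plane(c,((q[0]+q[-1])/2,r),.044)[:2])
pts=np.array(pts,np.float32);print(len(pts))
v=cv2.fitLine(pts,2,0,.01,.01).ravel();u=v[:2]*np.sign(v[0])
d=v[2:]-L[:2];print('L',L,'u',u,'line off lens mm',1000*(u[0]*d[1]-u[1]*d[0]),'tail',1000*np.linalg.norm(plane(c,(252,237),.044)[:2]-L[:2]))
G=np.r_[L[:2]-.065*u,.037];print('grip',G)
R=Ro.from_rotvec(ctrl.read_state()['tool_rot'])
print('shift',tool(np.r_[G[:2],.037-ctrl.grasp_offset]),'turn',(R.inv()*Ro.from_matrix(np.array([[u[0],u[1],0],[u[1],-u[0],0],[0,0,-1]]))).as_rotvec())
E
```

```text
[178 175 176 177 180 182 163 107  68  64  67  64  68  67  65  65  61  55
  84 164 186 184 184 185 192 196 195 187] [160 158  65 116 230 230 231 230 230 230 231 230 230 229 230 229 230 230
 229 233  48  74 159 158]
[(2012, (np.float64(255.9), np.float64(116.6)), (np.int32(231), np.int32(91), np.int32(51), np.int32(52)))]
51
L [ 0.59853427 -0.25070159  0.044     ] u [ 0.98851246 -0.15113959] line off lens mm -0.564384289016822 tail 139.25245373611142
grip [ 0.53428096 -0.24087752  0.037     ]
shift [  3.570196    -1.53766089 186.77508337] turn [-0.00111516  0.00371509  0.04580629]
```

Emit:
step_arm:
  plan:
    - [[40,3.5,-1.5,0,0,0.004,0.046],[40,0,0,45,0,0,0],[40,0,0,45,0,0,0],[40,0,0,40,0,0,0],[40,0,0,30,0,0,0]]

```text
t: 16.2
position: [0.5363, -0.2409, 0.045]
tool_rot: [-3.131, 0.237, -0.005]
force: [0.4, 0.5, -0.1]
finger_gap: 0.422
finger_force: 0.0
```

```bash
python3 - <<'E'
from h import *
s=ctrl.read_state();R=Ro.from_rotvec(s['tool_rot'])
u=[.9885,-.1511];print(s['position'],s['force'],tool((.5343,-.2409,.0182)),'turn',(R.inv()*Ro.from_matrix(np.array([[u[0],u[1],0],[u[1],-u[0],0],[0,0,-1]]))).as_rotvec())
E
```

```text
[ 0.53627267 -0.2409273   0.045018  ] [ 0.41023652  0.52496772 -0.06531512] [-2.03001586  0.31628585 26.81186679] turn [-0.00173648 -0.00282192  0.00068773]
```

Close on the handle.

Emit:
step_arm:
  plan:
    - [[40,-2,0.3,20,-0.002,-0.003,0],[36,0,0,6,0,0,0],[26,0,0,0,0,0,0],[14,0,0,0,0,0,0],[8,0,0,0,0,0,0]]
  grip_force: 30

```text
t: 16.82
position: [0.5339, -0.2414, 0.0202]
tool_rot: [3.132, -0.239, 0.001]
force: [-0.5, 1.2, 7.4]
finger_gap: 0.144
finger_force: 30.0
```

Emit:
step_arm:
  plan:
    - [[4,0,0,0,0,0,0],[4,0,0,0,0,0,0],[4,0,0,0,0,0,0]]

```text
t: 17.2
position: [0.534, -0.2414, 0.0202]
tool_rot: [3.132, -0.239, 0.001]
force: [-0.6, 2.0, 8.3]
finger_gap: 0.144
finger_force: 30.0
```

```bash
python3 - <<'E'
from h import *
s=ctrl.read_state();print(s['position'],Ro.from_rotvec(s['tool_rot']).as_matrix().round(4),s['force'],s['finger_gap']*94,s['finger_force'])
E
```

```text
[ 0.53395041 -0.24143548  0.02016356] [[ 9.885e-01 -1.514e-01  3.000e-04]
 [-1.514e-01 -9.885e-01 -5.000e-04]
 [ 4.000e-04  4.000e-04 -1.000e+00]] [-0.60926476  1.95915244  8.25549525] 13.574309019096372 30.000325441360474
```

Emit:
step_arm:
  plan:
    - [[4,0,0,-15,0,0,0],[4,0,0,-35,0,0,0],[4,0,0,-45,0,0,0],[4,0,0,-45,0,0,0],[4,0,0,-45,0,0,0]]

```text
t: 17.82
position: [0.5332, -0.2414, 0.2068]
tool_rot: [3.132, -0.24, -0.001]
force: [-0.6, 0.5, -0.4]
finger_gap: 0.147
finger_force: 30.0
```

Emit:
step_arm:
  plan:
    - [[4,-5,-25,-30,0,0,0],[4,-8,-40,-10,0,0,0],[4,-8,-40,0,0,0,0],[4,-8,-40,0,0,0,0],[4,-8,-40,0,0,0,0]]

```text
t: 18.45
position: [0.5246, -0.0517, 0.245]
tool_rot: [-3.132, 0.24, 0.001]
force: [0.2, -0.7, -1.0]
finger_gap: 0.146
finger_force: 30.0
```

Emit:
step_arm:
  plan:
    - [[4,-8,-40,0,0,0,0],[4,-8,-40,0,0,0,0],[4,-8,-40,0,0,0,0],[4,-8,-40,0,0,0,0],[4,-3,-25,0,0,0,0]]

```text
t: 19.08
position: [0.5183, 0.1371, 0.2448]
tool_rot: [-3.132, 0.237, 0.001]
force: [0.0, 0.1, -1.4]
finger_gap: 0.147
finger_force: 30.0
```

Emit:
step_arm:
  plan:
    - [[4,0,0,0,0,0,0],[4,0,0,0,0,0,0]]

```text
t: 19.32
position: [0.5187, 0.1341, 0.2445]
tool_rot: [3.132, -0.241, -0.001]
force: [0.2, -0.3, -0.6]
finger_gap: 0.148
finger_force: 30.0
```

```bash
cat > look.py <<'E'
from h import *
import sys
n=sys.argv[1]
s=ctrl.read_state();c=ctrl.get_calibration('wrist');w=ctrl.read_camera('wrist');sc=ctrl.read_camera('scene')
cv2.imwrite(f'pics/{n}w.png',w[...,::-1]);cv2.imwrite(f'pics/{n}s.png',sc[...,::-1]);np.savez(f'pics/{n}.npz',**c)
cv2.imwrite(f'pics/{n}.png',np.hstack([cv2.resize(w,(400,300)),cv2.resize(sc[180:330,260:420],(400,300))])[...,::-1])
R=Ro.from_rotvec(s['tool_rot']).as_matrix()
print(s['t'],s['position'],R.round(4),s['force'],s['finger_gap']*94,s['q'])
print('red',blobs(w,(0,180,80),(4,255,255)),blobs(sc,(0,180,80),(4,255,255),(300,200,440,340)),'blue',blobs(w,(105,100,60),(130,255,255)))
E
python3 look.py a1;python3 -c "
from h import *
print(tool((.5193,.1399,.20)))"
```

```text
19.325 [0.51867085 0.13409694 0.24445738] [[ 9.882e-01 -1.533e-01 -7.000e-04]
 [-1.533e-01 -9.882e-01 -6.000e-04]
 [-6.000e-04  7.000e-04 -1.000e+00]] [ 0.18242669 -0.32590381 -0.60786179] 13.875440736553765 [-1.22420614  0.42242739  1.18265245  1.81585954 -0.42044886  1.19051667
 -1.6347645 ]
red [] [(18, (np.float64(352.9), np.float64(243.1)), (np.int32(351), np.int32(241), np.int32(5), np.int32(5)))] blue []
[-0.27054391 -5.90994557 44.411237  ]
```

View pics/a1.png

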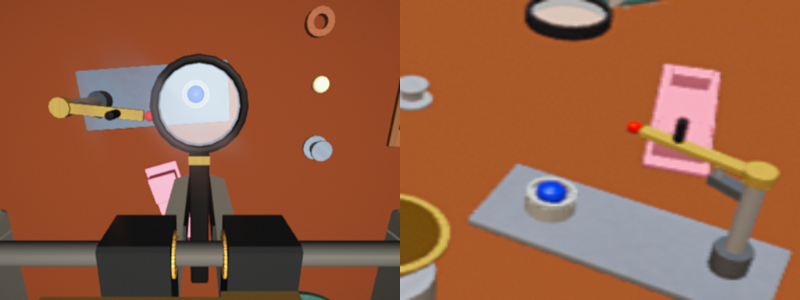

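The left panel shows the loupe held level, with the jewel visible through the lens at about (195,94). The red tip is just left of the frame at (150,116). I'll come down partway and measure.

Emit:
step_arm:
  plan:
    - [[4,0,-6,20,0,0,0],[4,0,0,30,0,0,0],[4,0,0,30,0,0,0],[4,0,0,0,0,0,0],[4,0,0,0,0,0,0]]

```text
t: 20.05
position: [0.5198, 0.141, 0.1648]
tool_rot: [3.132, -0.24, -0.001]
force: [0.1, -0.6, -0.8]
finger_gap: 0.145
finger_force: 30.0
```

```bash
python3 look.py a2; cat > ring.py <<'E'
from h import *
def ell(im,box,thr=75):
    x0,y0,x1,y1=box;g=im[y0:y1,x0:x1].max(2);m=(g<thr).astype(np.uint8)
    ct=max(cv2.findContours(m,cv2.RETR_CCOMP,2)[0],key=lambda k:cv2.boundingRect(k)[2])
    return m,ct
E
python3 - <<'E'
from h import *
L=lambda n:dict(np.load(f'pics/{n}.npz'))
S=ctrl.get_calibration('scene');s=ctrl.read_state();R=Ro.from_rotvec(s['tool_rot']).as_matrix();p=s['position']
lc=p+R@np.array([.065,0,-.0168]);print('lens kin',lc,'proj scene',proj(S,lc),'wrist',proj(L('a2'),lc))
print('w2w3 old tip',tri([(L('w2'),(198.5,248.3)),(L('w3'),(251.2,243.9))]))
sc=cv2.imread('pics/a2s.png');x,y=proj(S,lc).astype(int);print(sc[y-25:y+26:2,x].max(1),sc[y,x-34:x+35:2].max(1))
w=cv2.imread('pics/a2w.png');x,y=proj(L('a2'),lc).astype(int);print(x,y,w[y,x-80:x+81:4].max(1),w[y-80:y+81:4,x].max(1))
E
```

```text
20.05 [0.51979391 0.14100661 0.16476359] [[ 9.883e-01 -1.523e-01 -4.000e-04]
 [-1.523e-01 -9.883e-01 -5.000e-04]
 [-3.000e-04  5.000e-04 -1.000e+00]] [ 0.06940923 -0.59265944 -0.78215389] 13.58636549807714 [-1.14507789  0.51777204  1.08221999  1.89537481 -0.52729101  1.05060931
 -1.5650434 ]
red [(208, (np.float64(177.3), np.float64(163.1)), (np.int32(169), np.int32(156), np.int32(17), np.int32(16)))] [(18, (np.float64(352.9), np.float64(243.1)), (np.int32(351), np.int32(241), np.int32(5), np.int32(5)))] blue []
lens kin [0.58417827 0.13149817 0.18191888] proj scene [326.30329683 223.95088488] wrist [252.91417892 134.39437403]
w2w3 old tip [0.4965662  0.25748684 0.14056291]
[170 170 170 169 170 169 176  36 145 182 220 219 219 219 220 229  58  21
  22 146 172 170 170 170 169 169] [170 170 169 169 170 170 170 170 171 158  31 172 226 219 219 220 220 219
 219 219 219 219 220 216 174  45 140 170 170 170 170 169 170 170 170]
252 134 [164 164 166 165 166  97  95  92 200 231 232 233 233 234 235 235 237 243
 245 231 241 246 245 235 248 243 237 238 238 238 238 238 238 232  28  46
  37 158 156 156 156] [155 155 154 157  42  52  19 232 237 237 238 237 246 243 241 249 250 250
 249 247 241 244 241 237 235 234 235 234 233 216 216 219 209 142  91  71
  63 211 211 193  59]
```

```bash
cat > fin.py <<'E'
from h import *
import sys
L=lambda n:dict(np.load(f'pics/{n}.npz'))
n=sys.argv[1];tipw=eval(sys.argv[2])
S=ctrl.get_calibration('scene');s=ctrl.read_state();R=Ro.from_rotvec(s['tool_rot']).as_matrix();p=s['position']
lc=p+R@np.array([.065,0,-.0168]);a=L(n)
tips=[(S,(352.9,243.1)),(L('w4'),(250.2,141.2)),(a,tipw)]
print('tip all',tri(tips),'w4+a',tri(tips[1:]),'S+a',tri([tips[0],tips[2]]))
T=tri(tips);print('resid',[(proj(c,T)-q).round(2) for c,q in tips])
# lens aperture centre, wrist and scene
for nm,c in(('w',a),('s',S)):
    im=cv2.imread(f'pics/{n}{nm}.png');x,y=proj(c,lc);q=(im.min(2)>(165 if nm=='w' else 150)).astype(np.uint8)
    _,lab=cv2.connectedComponents(q);k=(lab==lab[int(y),int(x)]).astype(np.uint8)
    ct=max(cv2.findContours(k,0,2)[0],key=cv2.contourArea);e=cv2.fitEllipse(cv2.convexHull(ct))
    print(nm,'aperture',np.round(e[0],1),np.round(e[1],1),'pred',proj(c,lc).round(1),'top',proj(c,lc+[0,0,.007]).round(1),'at lens z',plane(c,e[0],lc[2]).round(4),'kin',lc.round(4))
    # outline test
    t=np.linspace(0,2*np.pi,72);pr=np.array([proj(c,lc+[.032*np.cos(i),.032*np.sin(i),z]) for i in t for z in(-.007,.007)])
    print('  pred bbox',pr.min(0).round(1),pr.max(0).round(1))
    xi,yi=int(x),int(y);d=lambda v:np.flatnonzero(v.max(1)<75)
    r0,c0=max(yi-80,0),xi-80;print('  dark rows',d(im[r0:yi+80,xi])[[0,-1]]+r0,'dark cols',d(im[yi,c0:xi+80])[[0,-1]]+c0)
E
python3 fin.py a2 "(177.3,163.1)"
```

```text
tip all [0.56990091 0.18499804 0.14200355] w4+a [0.56978797 0.185196   0.13981305] S+a [0.57003469 0.1847756  0.14223284]
resid [array([-0.02,  0.11]), array([0.13, 0.33]), array([-0.53,  0.41])]
w aperture [254.3 132.8] [101.6 103.4] pred [252.9 134.4] top [252.8 135.6] at lens z [0.5849 0.1307 0.1819] kin [0.5842 0.1315 0.1819]
  pred bbox [188.2  66.2] [317.5 197.5]
  dark rows [ 69 213] dark cols [308 317]
s aperture [327.  221.5] [14.3 26.8] pred [326.3 224. ] top [326.6 221.1] at lens z [0.5762 0.1302 0.1819] kin [0.5842 0.1315 0.1819]
  pred bbox [309.5 211.4] [343.5 237.4]
  dark rows [144 235] dark cols [311 342]
```

Emit:
step_arm:
  plan:
    - [[4,-0.9,0.6,15,0,0,0],[4,0,0,15,0,0,0],[4,0,0,9.5,0,0,0],[4,0,0,0,0,0,0],[4,0,0,0,0,0,0]]

```text
t: 20.78
position: [0.5186, 0.1407, 0.1249]
tool_rot: [3.132, -0.239, -0.001]
force: [-0.6, 0.1, -0.7]
finger_gap: 0.145
finger_force: 30.0
```

```bash
python3 look.py a3; python3 - <<'E'
from h import *
w=cv2.imread('pics/a3w.png')[...,::-1].copy();c=dict(np.load('pics/a3.npz'));h=cv2.cvtColor(w,cv2.COLOR_RGB2HSV)
for smin in(40,70,100):
    b=blobs(w,(100,smin,60),(130,255,255),(190,60,320,200),20);print(smin,b[:2],[plane(c,k[1],.041)[:2].round(4) for k in b[:2]])
E
```

```text
20.775 [0.51858689 0.14072134 0.1249125 ] [[ 9.884e-01 -1.519e-01 -6.000e-04]
 [-1.519e-01 -9.884e-01 -4.000e-04]
 [-5.000e-04  5.000e-04 -1.000e+00]] [-0.57578197  0.08183179 -0.74914578] 13.584457706053081 [-1.10190353  0.56507917  1.02756819  1.93114389 -0.5839354   0.98075429
 -1.52239974]
red [(351, (np.float64(158.9), np.float64(174.0)), (np.int32(148), np.int32(164), np.int32(22), np.int32(21)))] [(17, (np.float64(352.9), np.float64(243.2)), (np.int32(351), np.int32(241), np.int32(5), np.int32(5)))] blue []
40 [(2316, (np.float64(241.0), np.float64(93.1)), (np.int32(190), np.int32(63), np.int32(124), np.int32(115))), (834, (np.float64(255.9), np.float64(124.2)), (np.int32(240), np.int32(108), np.int32(33), np.int32(33)))] [array([0.609 , 0.1376]), array([0.5828, 0.1294])]
70 [(743, (np.float64(256.1), np.float64(124.0)), (np.int32(241), np.int32(109), np.int32(31), np.int32(31)))] [array([0.5829, 0.1292])]
100 [] []
```

```bash
python3 fin.py a3 "(158.9,174.0)"; python3 - <<'E'
from h import *
S=ctrl.get_calibration('scene');a=dict(np.load('pics/a3.npz'))
s=cv2.imread('pics/a3s.png')[...,::-1].copy();print('jewel scene',blobs(s,(105,150,60),(130,255,255),(290,240,350,310)))
w4=dict(np.load('pics/w4.npz'));a2=dict(np.load('pics/a2.npz'));w=[(w4,(250.2,141.2)),(a2,(177.3,163.1)),(a,(158.9,174.0))]
print(tri(w),tri(w[1:]),tri([(S,(352.9,243.15)),w[2]]))
# ball size -> depth in wrist
T=np.array([.570,.185,.142]);print('pred ball diam px',a['K'][0,0]*.012/(a['R']@T+a['t'])[2])
E
```

```text
tip all [0.56978097 0.18491735 0.14177432] w4+a [0.56968057 0.18514764 0.13959024] S+a [0.5698154  0.18465755 0.14194791]
resid [array([-0.06,  0.15]), array([0.04, 0.4 ]), array([-0.91,  0.48])]
jewel scene [(93, (np.float64(320.1), np.float64(275.5)), (np.int32(315), np.int32(271), np.int32(11), np.int32(10)))]
[0.56972544 0.18517306 0.13967195] [0.56957309 0.18546649 0.13873042] [0.56980311 0.18468541 0.14182493]
pred ball diam px 22.373289156120315Traceback (most recent call last):
  File "fin.py", line 14, in <module>
    ct=max(cv2.findContours(k,0,2)[0],key=cv2.contourArea);e=cv2.fitEllipse(cv2.convexHull(ct))
                                                             ~~~~~~~~~~~~~~^^^^^^^^^^^^^^^^^^^^
cv2.error: OpenCV(4.12.0) /io/opencv/modules/imgproc/src/shapedescr.cpp:361: error: (-201:Incorrect size of input array) There should be at least 5 points to fit the ellipse in function 'fitEllipseNoDirect'
```

```bash
python3 - <<'E'
from h import *
S=ctrl.get_calibration('scene');a=dict(np.load('pics/a3.npz'));s=ctrl.read_state();R=Ro.from_rotvec(s['tool_rot']).as_matrix()
lc=s['position']+R@np.array([.065,0,-.0168]);print('kin',lc)
def edges(im,c,thr,rmin,rmax,inner):
    # radial edge points of the frame: first dark from inside / last dark from outside (skipping handle side)
    x,y=proj(c,lc);hd=proj(c,lc-.06*R[:,0])-(x,y);g=im.max(2);pts=[]
    for t in np.linspace(0,2*np.pi,120,False):
        d=np.array([np.cos(t),np.sin(t)])
        if d@hd/np.linalg.norm(hd)>.75: continue
        rr=np.arange(rmin,rmax,.25) if inner else np.arange(rmax,rmin,-.25)
        for r in rr:
            q=cv2.getRectSubPix(g,(1,1),(float(x+d[0]*r),float(y+d[1]*r)))[0,0]
            if q<thr: pts.append((x+d[0]*r,y+d[1]*r));break
    return cv2.fitEllipse(np.array(pts,np.float32)),len(pts)
def pe(c,rad,z):
    t=np.linspace(0,2*np.pi,90);return cv2.fitEllipse(np.array([proj(c,lc+[rad*np.cos(i),rad*np.sin(i),z]) for i in t],np.float32))
w=cv2.imread('pics/a3w.png');sc=cv2.imread('pics/a3s.png')
for nm,im,c,thr,rm in(('w',w,a,110,(38,80)),('s',sc,S,100,(4,22))):
    for inner in(True,False):
        e,n=edges(im,c,thr,*rm,inner);print(nm,inner,n,np.round(e[0],2),np.round(e[1],1),'pred r32 top/bot',[np.round(pe(c,.032,z)[0]+pe(c,.032,z)[1],1) for z in(.007,-.007)],'world@mid',plane(c,e[0],lc[2]).round(4),'@top',plane(c,e[0],lc[2]+.007).round(4))
x,y=proj(S,lc);print('scene col profile',int(y)-20,sc[int(y)-20:int(y)+20,int(x)].max(1))
t=np.linspace(0,6.28,60);pr=np.array([proj(S,lc+[.032*np.cos(i),.032*np.sin(i),z]) for i in t for z in(-.007,.007)]);print('pred',pr.min(0),pr.max(0))
E
```

```text
kin [0.58288558 0.1310163  0.14183855]
w True 93 [254.17 133.37] [105.1 106.5] pred r32 top/bot [array([253.3, 132. , 129.1, 131.1]), array([253.5, 130.3, 118.6, 120.7])] world@mid [0.5834 0.1305 0.1418] @top [0.584  0.1304 0.1488]
w False 93 [254.66 132.62] [125.4 127.7] pred r32 top/bot [array([253.3, 132. , 129.1, 131.1]), array([253.5, 130.3, 118.6, 120.7])] world@mid [0.5837 0.1302 0.1418] @top [0.5843 0.1301 0.1488]
s True 92 [325.19 237.19] [16.7 28.2] pred r32 top/bot [array([324.9, 237. ,  20.4,  32.7]), array([324.3, 242.3,  20.6,  32.3])] world@mid [0.576  0.1301 0.1418] @top [0.5843 0.1322 0.1488]
s False 92 [324.87 238.84] [24.6 32.2] pred r32 top/bot [array([324.9, 237. ,  20.4,  32.7]), array([324.3, 242.3,  20.6,  32.3])] world@mid [0.5812 0.1312 0.1418] @top [0.5894 0.1332 0.1488]
scene col profile 219 [170 170 169 172 170 172 175 127  58  28 110 185 182 192 220 221 220 220
 220 220 220 220 220 221 225 230 129  49  26  23  22  22  82 174 174 171
 170 170 170 170]
pred [308.28166237 226.61375005] [341.14458978 252.80731599]
```

Emit:
step_arm:
  plan:
    - [[4,-0.4,0.3,1.5,0,0,0],[4,0,0,0,0,0,0],[4,0,0,0,0,0,0],[4,0,0,0,0,0,0],[4,0,0,0,0,0,0]]

```text
t: 21.5
position: [0.518, 0.1406, 0.1232]
tool_rot: [3.132, -0.239, -0.001]
force: [0.3, -0.5, -1.4]
finger_gap: 0.147
finger_force: 30.0
```

```bash
python3 - <<'E'
from h import *
s=ctrl.read_state();print(s['t'],s['position'],s['force'],np.abs(s['qvel']).max(),s['finger_gap']*94,s['finger_force'])
sc=ctrl.read_camera('scene');print(blobs(sc,(0,180,80),(4,255,255),(300,200,440,340)),blobs(sc,(105,150,60),(130,255,255),(290,240,350,310)))
print(ctrl.job_done())
E
```

```text
21.5 [0.51795779 0.14063577 0.12322804] [ 0.26189701 -0.49760499 -1.36261023] 0.0015934930575826783 13.80925159015602 29.994147419929504
[(17, (np.float64(352.9), np.float64(243.1)), (np.int32(351), np.int32(241), np.int32(5), np.int32(5)))] [(94, (np.float64(320.1), np.float64(275.5)), (np.int32(315), np.int32(271), np.int32(11), np.int32(10)))]
the job is handed in; nothing more can be done
None
```

The job is handed in at 21.5 s, result not reported: the gauge arm is seated (about 1.39 rad) and the loupe is held level over the jewel, about 1 mm off centre and 2 mm off the red tip's height by my measurements; one early turn ran joint 7 to its limit (joints 3 and 7 read about 0.003 rad past their ranges).

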